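Gauge the strip, then hold the edge feeder's jockey arm open

ROBOT

A 6-joint arm with a two-finger parallel gripper is mounted at the origin on the work surface. World frame = base frame: x ahead of the robot, y to its left, z up, the work surface at z = 0. Lengths are in m, angles in rad, forces in N, time in s.
With the tool pointing down it reaches from about 0.3 to 1 m from the base axis. Payload 5.1 kg.
Tool frame: the origin (TCP) lies midway between the tips of the shut fingers; the grasp point (between the pads) lies 19 mm behind it (bot.hold_point_z is the distance from the TCP to the grasp point, in m); y points along the fingers, x is the direction in which the jaws open and shut, and the axes are right-handed (so a half turn about y gives the same grasp; the last joint's range is limited). The gripper opens to 95 mm and grips with 3 to 60 N. Pads are 20 mm wide; open, the fingers measure 119 mm over their backs; the gripper's body (75 mm by 180 mm) begins 59 mm behind the grasp point.
Start: joints at [1.067, 0.124, 1.65, -0, 1.367, -0.083], TCP at [0.266, 0.593, 0.215] pointing down, gripper open.
Joint ranges: [-2.61, 2.61], [-1.02, 2.33], [0.03, 2.71], [-1.35, 4.49], [0.32, 2.68], [-2.91, 2.91]. Speed limits (rad/s): [2.57, 2.57, 3.14, 3.14, 3.14, 3.14].

INTERFACE

Orientations are given as a 3x3 rotation matrix whose columns are the frame's x, y, z axes.
In Python, from station import bot gives the robot as it stands.
- The arm moves only by the tool arm_command, never from a script. Its argument "commands" is a list of rows, each a list of 3 entries, a list of its own where there are three numbers: the shift along the world's x, y, z normalised to -1 to 1, where 1 is 0.03 m, then the turn, a rotation vector about the world's x, y, z normalised to -1 to 1, where 1 is 5 degrees, then the closure, from -1 (fully open) to 1 (shut), so that 0 is half open. A call has 1 to 5 rows; each row shifts and turns the commanded pose from where the row before left it; what a row does not reach is not made up. A row lasts 1/12 s, in which the tool goes at most 41.7 mm and 7.16 degrees, less where a joint would pass 70% of its speed; a pose out of reach is approached as far as the arm can. A call with a number of a shift or a turn outside -1 to 1 is refused whole. A call with a gripper value outside its range is refused whole. The fingers move at their own pace and stop on an object; the grip force is fixed at half the most. Time passes only in rows, so rows that do not move let the fingers close. It gives the time, the measured TCP pose, the force and the opening at its end, in the units of the state.
- bot.get_obs(): the state, without advancing time (a new reading comes with each control period).
- bot.snapshot(name): name is "scene" or "side" or "wrist"; returns a dict with "color" (420x560x3 uint8, red, green, blue), "K" (3x3 intrinsics, pixels), "xyz" and "rotation" of the camera in the world. Camera axes: x right, y down, z forward; pixel columns grow to the right and rows downward; lengths in m; the calibration is good to about 2 mm. The wrist camera is an equidistant fisheye: a pixel r from the principal point sees the ray r / f radians off the axis. A picture is of the moment at which its call begins. There is no depth.
- bot.sign_off(): hands the job in, once; it reports no verdict.
The state is a dict: "t": time; "qpos": joint angles; "dq": joint speeds; "joint_efforts": joint torques, N m; "position": TCP position; "ee_rot": TCP orientation; "wrist_force": force on the tool from outside, world axes, zero at the start; "torque": the same for the moment, N m; "width": finger opening in m.
Only numpy, scipy, OpenCV 4.12 (cv2) and the standard library are available. Lean on these libraries where they do the work, as an engineer would, in place of code of your own. Each camera call takes 0.05 s, during which the arm holds its last target.

TASK

Stand the bridge-shaped height gauge across the thicker of the two beech strips, both legs flat on the bench so that its sprung foot rests on the strip and reads its thickness, and leave it standing there. Then swing the edge feeder's sprung jockey arm by its upright finger post, away from the fence and all the way to its stop, and finish while still holding it there with the fingers, so that a colleague can feed the strip. Leave the thinner strip and the other things on the bench where they are.

Things in the scene. Friction and masses are not known exactly. Their poses are not given: they have to be found in the camera images.
- gauge: loose steel bridge gauge, 0.3 to 0.5 kg, standing on the bench. Origin on the bench under its middle; z up. Beam along its x, 120 long x 22 wide (y) x 24 high, from 38 to 62 mm above the origin; at each end a leg 18 mm (x) x 22 mm, inner gap between the legs 84 mm. Grasp the beam at its middle from above, closing along y. A foot hangs under the middle, its 8 mm rod sticks out 16 mm above the beam and rises with the foot (no more than 48 mm above the beam)
- gauge_foot (a joint): slide of the gauge's foot (brass disc of 18 mm diameter), m: 0 with the foot level with the undersides of the legs, growing as the foot is pushed up; equals the height of the part under it when both legs stand on the bench (0.018 on the thick strip, 0.008 on the thin one); light spring pushes it down, 0.6 to 1.5 N; travel 30 mm
- thick_strip: loose beech strip lying flat, 150 mm (x) x 30 mm (y) x 18 mm thick, about 0.1 kg. Origin at the centre of its underside, z up. It and the thin strip swap places between starts
- thin_strip: loose beech strip of the same length and width but 8 mm thick; origin at the centre of its underside. To be left alone
- feed_stand: edge feeder, fixed to the bench: green base plate 190 x 170 x 10 mm, with a grey metal fence 40 mm high over the plate. Origin on the bench right below the arm's pivot axis (vertical). At joint 0 the arm points along the direction 130 degrees (2.269 rad) counter-clockwise, from above, of the stand's x axis
- pivot (a point): point on the vertical pivot axis of the jockey arm, on top of the pivot body (42 mm diameter), 96 mm above the bench
- jockey (a joint): hinge of the jockey arm, rad: 0 at rest beside the fence, growing as the arm is swung away from the fence, clockwise seen from above, to its stop at 1.0. A spring drives it back to 0: about 2 N at the finger post at rest, 6 N at the stop
- post_mid (a point): on the axis of the finger post, 117 mm above the bench: a plain upright steel pin, 14 mm diameter, from 79 to 137 mm above the bench, at the outer end of the arm, 110 mm from the pivot axis; it moves with the arm. The arm itself: two grey metal plates 20 mm wide, 59 to 79 mm above the bench, with black wheels hanging below. Pinch or push the post from above
- tin: bystander: flat metal tin, 48 mm diameter, 22 mm high; origin under its centre
- spool: bystander: black thread spool, 52 mm diameter, 84 mm high; origin under its centre
- mallet: bystander: mallet lying down, 260 mm long along its x; origin under its middle
- punch_case: bystander: grey case of punches, 120 x 190 mm, with its lid raised to about 110 mm
- dye_bottle: bystander: amber bottle, 48 mm diameter, 100 mm high
- iron_ring: bystander: flat steel ring, 48 mm diameter, 8 mm high
- glue_pot: bystander: white pot, 60 mm diameter, 65 mm high
Mind the look-alikes: they are no part of the job. What is shaped like the gauge but blue or purple is not meant.

How it is judged:
On the way, in this order (a step that is already met when the one before it is completed fails the run):
1. the gauge stands released on both legs across the thick strip and its foot reads the thickness (value of joint gauge_foot between 0.0165 and 0.0195 m and contact force between gauge and thick_strip above 0.3 N and angle between gauge's own z axis and vertical below 0.05 rad and height (world z) of each of gauge, thick_strip below 0.003 m and contact force between the fingers and gauge below 0.1 N and linear speed of gauge below 0.02 m/s), for 0.3 s.
2. the jockey arm has been swung to its stop by the fingers (value of joint jockey above 0.95 rad and contact force between the fingers and jockey above 1.5 N), for 0.2 s.
At the end, for the whole second after the job is handed in: the jockey arm is held at its stop (joint above 0.95 rad of 1.0) by the fingers (more than 1.5 N), no loose thing wedging it; the gauge stands untouched on the bench across the thick strip (tilt below 0.05 rad, legs within 3 mm of the bench), its foot on the strip and reading 16.5 to 19.5 mm (all of step 1 and all of step 2 and contact force between jockey and gauge below 0.3 N and contact force between jockey and thick_strip below 0.3 N and contact force between jockey and tin below 0.3 N and contact force between jockey and spool below 0.3 N and contact force between jockey and mallet below 0.3 N and contact force between jockey and punch_case below 0.3 N and contact force between jockey and dye_bottle below 0.3 N and contact force between jockey and iron_ring below 0.3 N and contact force between jockey and glue_pot below 0.3 N and contact force between jockey and thin_strip below 0.3 N); the arm keeps its last pose, push and grip.
It fails at once if the thinner strip or another bystander on the bench is displaced by more than 30 mm (distance of any of tin, spool, mallet, punch_case, dye_bottle, iron_ring, glue_pot, thin_strip from where it was at the start of the episode above 0.03 m).
It also fails if it takes over 51 s, if anything falls off the work surface, if the arm or the gripper's body presses on something with over 40 N, if the wrist force passes 120 N, or if a joint passes its speed limit or range.

## Working session

There is one attempt and no reset: what is moved stays moved. The work goes in short steps, Python scripts to look and compute and a tool call to move; the robot and the scene stay as the last step left them, time stands still between calls to the robot, and variables do not carry over. Pictures are saved under pics/ and viewed, and the job is handed in when it is done.

Besides the shell and the picture viewer there is one more tool, called by a JSON object that holds its "name" and its "arguments". arm_command: Moves the arm, as the interface text tells. Scaled input: -1 to 1 covers 0.03 m each way for a shift and 5 degrees each way for a turn. Its arguments: {"type":"object","properties":{"commands":{"type":"array"}},"required":["commands"]}

```bash
mkdir -p pics; ls; cat > h.py <<'E'
import numpy as np, cv2
from station import bot
def snap(n,f):
    s=bot.snapshot(n); cv2.imwrite('pics/'+f,s['color'][:,:,::-1]); np.savez('pics/'+f[:-4]+'.npz',**{k:np.array(v) for k,v in s.items()}); return s
E
python3 - <<'E'
from h import *
for n in ['scene','side','wrist']:
    s=snap(n,n+'0.png'); print(n,s['K'],s['xyz'],s['rotation'])
o=bot.get_obs(); print(o); print(bot.hold_point_z)
E
```

```text
pics
scene [[426.74221711   0.         284.05896834]
 [  0.         426.74221711 206.79712054]
 [  0.           0.           1.        ]] [ 1.12090856 -0.89735098  0.86543063] [[ 0.83582421  0.31494839 -0.44967254]
 [ 0.54879365 -0.50161756  0.66873414]
 [-0.01494691 -0.80572162 -0.59210578]]
side [[424.14935811   0.         285.68321287]
 [  0.         424.14935811 213.09696543]
 [  0.           0.           1.        ]] [ 0.47936365 -0.81123542  0.89718415] [[ 0.99727073 -0.04860638  0.05557439]
 [-0.07372349 -0.69628751  0.71396677]
 [ 0.00399241 -0.7161153  -0.69797059]]
wrist [[325.1922621    0.         284.14573885]
 [  0.         325.1922621  213.62408814]
 [  0.           0.           1.        ]] [0.1938423  0.62506905 0.38416002] [[ 0.40862836  0.87710423  0.25241046]
 [ 0.91269937 -0.39218961 -0.11474833]
 [-0.00165349  0.27726429 -0.96079227]]
{'t': 0.15, 'qpos': array([ 1.06742267e+00,  1.24366091e-01,  1.65133844e+00,  1.84060551e-05,
        1.36748406e+00, -8.26040208e-02]), 'dq': array([-0.00039568, -0.00059507, -0.00428205,  0.00244157, -0.00122489,
        0.00110437]), 'joint_efforts': array([ 1.64762459e-03, -4.18190038e+01, -3.60471976e+01,  7.74545828e-02,
        4.68382286e-02, -1.01429514e-04]), 'position': array([0.26528993, 0.59286583, 0.21367536]), 'ee_rot': array([[ 4.08465864e-01, -7.85644031e-04, -9.12773258e-01],
       [ 9.12772213e-01, -1.38928043e-03,  4.08466592e-01],
       [-1.58900736e-03, -9.99998726e-01,  1.49640410e-04]]), 'wrist_force': array([ 0.3811116 , -0.21294824,  0.57473423]), 'torque': array([-0.0092814 , -0.00500303,  0.0001836 ]), 'width': 0.09520767664637321}
0.0188
```

View pics/scene0.png

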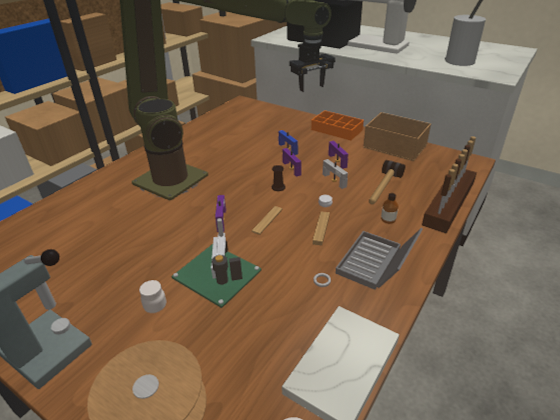

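View pics/side0.png

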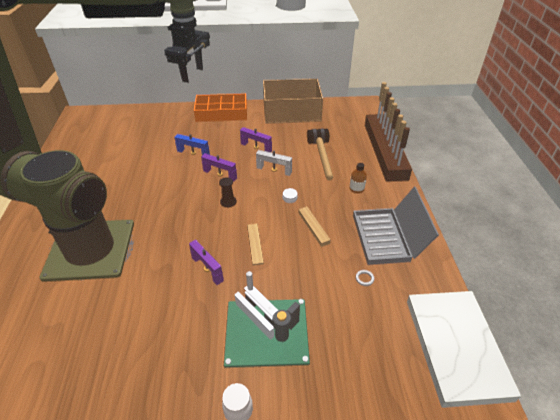

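View pics/wrist0.png

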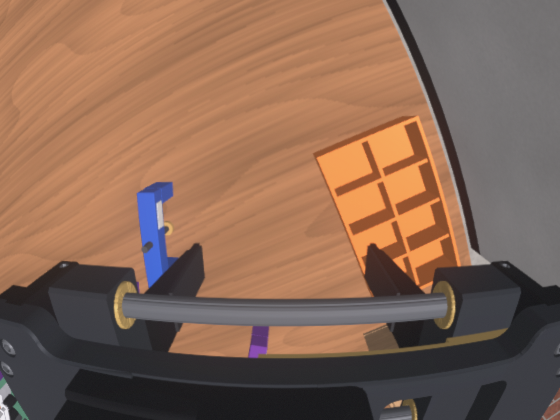

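```bash
python3 - <<'E'
import cv2,numpy as np
s=cv2.imread('pics/side0.png'); c=cv2.imread('pics/scene0.png')
a=cv2.resize(s[120:280,180:380],(800,640),interpolation=cv2.INTER_CUBIC)[:600]
b=cv2.resize(c[130:250,240:400],(800,600),interpolation=cv2.INTER_CUBIC)
d=cv2.resize(s[260:380,210:330],(600,600),interpolation=cv2.INTER_CUBIC)
e=cv2.resize(c[190:310,160:280],(600,600),interpolation=cv2.INTER_CUBIC)
for i,x in enumerate([a,b,d,e]): cv2.imwrite(f'pics/crop{i}.png',x)
E
```

```text
(no output)
```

View pics/crop0.png

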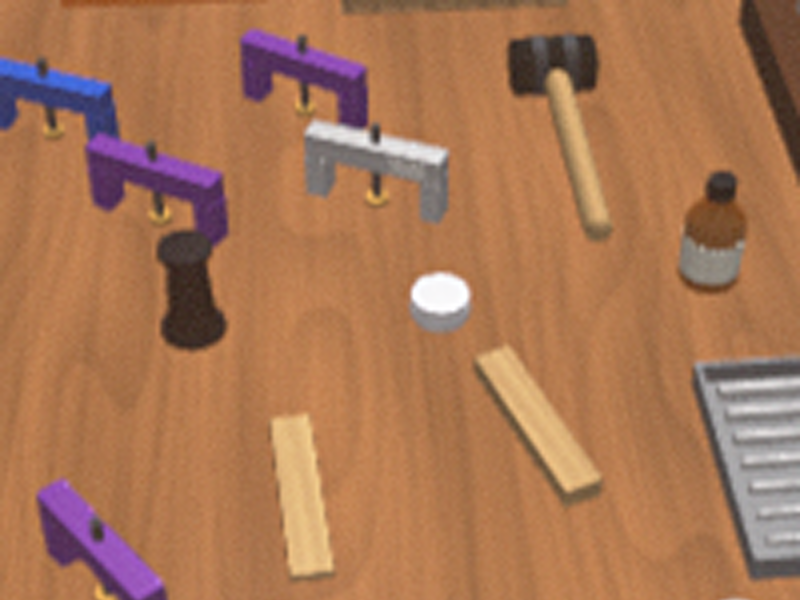

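View pics/crop1.png

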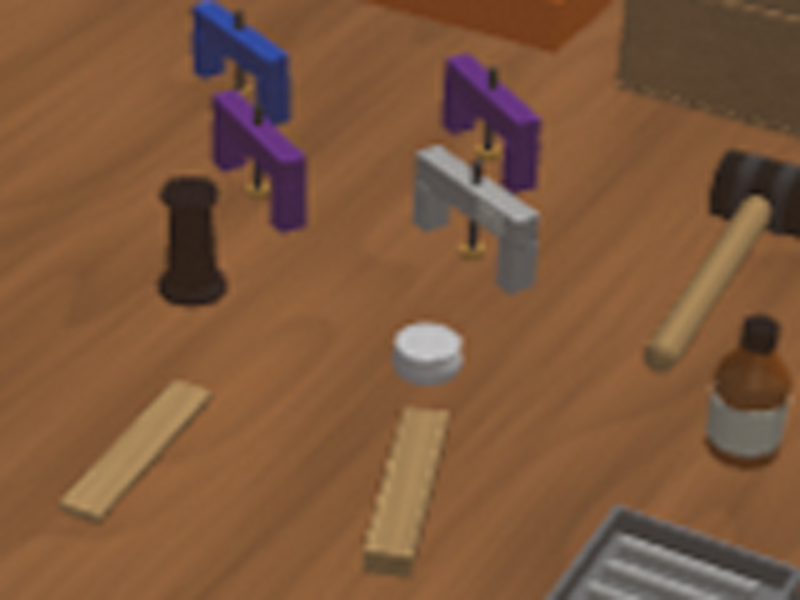

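View pics/crop2.png

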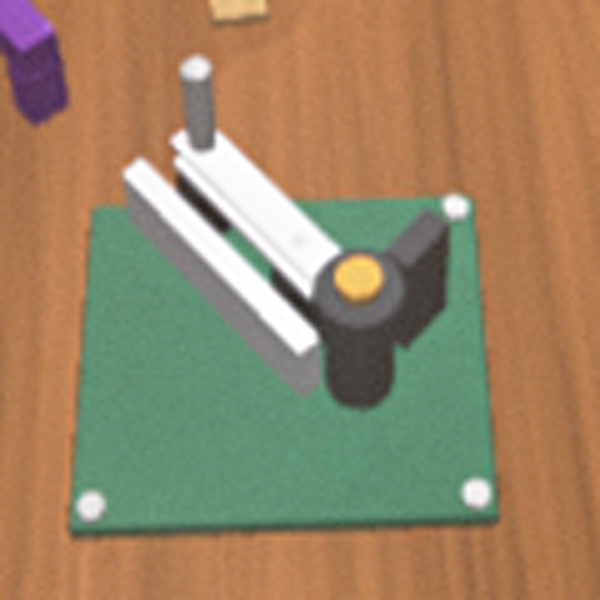

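View pics/crop3.png

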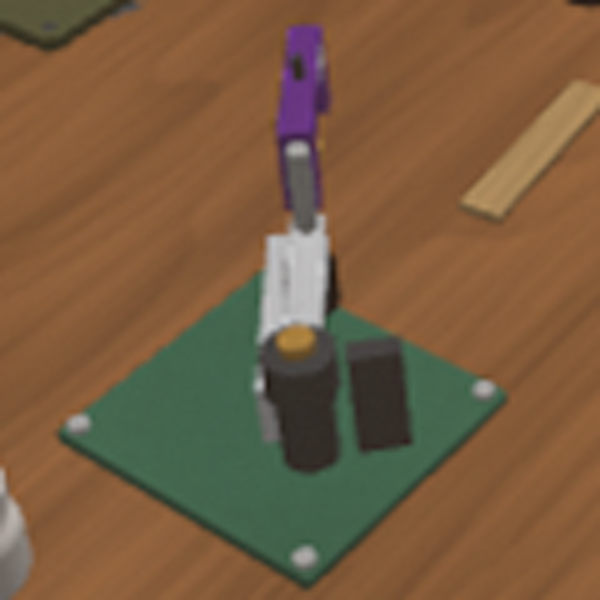

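```bash
cat >> h.py <<'E'
def ray(s,uv):
    K=s['K'];R=s['rotation'];p=np.atleast_2d(np.array(uv,float))
    d=np.c_[(p[:,0]-K[0,2])/K[0,0],(p[:,1]-K[1,2])/K[1,1],np.ones(len(p))]@R.T
    return s['xyz'],d
def plane(s,uv,z):
    o,d=ray(s,uv); return o+d*((z-o[2])/d[:,2])[:,None]
def proj(s,P):
    q=(np.atleast_2d(P)-s['xyz'])@s['rotation']; q=q/q[:,2:]; return (q@s['K'].T)[:,:2]
def load(f): return dict(np.load('pics/'+f+'.npz'))
def tri(s1,u1,s2,u2):
    (o1,d1),(o2,d2)=ray(s1,u1),ray(s2,u2); d1,d2=d1[0],d2[0]
    t=np.linalg.lstsq(np.c_[d1,-d2],o2-o1,rcond=None)[0]; a,b=o1+d1*t[0],o2+d2*t[1]; return (a+b)/2,np.linalg.norm(a-b)
E
python3 - <<'E'
from h import *
for n in ['side0','scene0']:
    s=load(n); hsv=cv2.cvtColor(s['color'],cv2.COLOR_RGB2HSV)
    h,sa,v=[hsv[:,:,i].astype(int) for i in range(3)]
    for nm,m in [('beech',(h>14)&(h<26)&(sa>70)&(v>110)),('grey',(sa<45)&(v>95)),('brass',(h>14)&(h<28)&(sa>120)&(v>130)),('green',(h>65)&(h<90)&(sa>80))]:
        k,l,st,c=cv2.connectedComponentsWithStats(m.astype(np.uint8),connectivity=8)
        for i in range(1,k):
            if st[i,4]>8 and st[i,1]>110 and 120<st[i,0]<480:
                pts=cv2.findContours((l==i).astype(np.uint8),0,1)[0][0]
                r=cv2.minAreaRect(pts); print(n,nm,st[i],c[i].round(1),np.round(cv2.boxPoints(r),1).tolist() if st[i,4]>100 else '')
    for nm,uv in [('L',(255,243) if n=='side0' else (267,220)),('R',(314,225) if n=='side0' else (322,227)),('g',(273,160) if n=='side0' else (335,172))]:
        print(nm,hsv[uv[1],uv[0]])
E
```

```text
side0 beech [265 114   3   8   9] [266.3 117.1] 
side0 beech [398 114   8  15  63] [401.4 120.9] 
side0 beech [317 117   5   4  10] [318.8 118.8] 
side0 beech [317 137  16  43 286] [324.2 158.5] [[315.0, 137.8000030517578], [321.70001220703125, 136.0], [333.20001220703125, 178.10000610351562], [326.3999938964844, 180.0]]
side0 beech [253 145   6   4  16] [255.8 146.6] 
side0 beech [191 151   5   4  17] [192.9 152.4] 
side0 beech [271 167   6   5  22] [273.8 169. ] 
side0 beech [217 171   6   5  21] [219.6 173.4] 
side0 beech [298 206  32  41 457] [314.4 225.9] [[296.70001220703125, 210.60000610351562], [306.0, 204.1999969482422], [331.5, 241.3000030517578], [322.20001220703125, 247.6999969482422]]
side0 beech [247 223  17  42 436] [254.8 244. ] [[246.6999969482422, 224.1999969482422], [257.79998779296875, 222.6999969482422], [263.29998779296875, 263.5], [252.3000030517578, 265.1000061035156]]
side0 beech [204 266   5   6  20] [205.7 269.2] 
side0 beech [275 299  18   1  18] [283.5 299. ] 
side0 beech [277 311  10  10  82] [281.3 315.4] 
side0 grey [382 112   5  16  31] [383.7 119.7] 
[... 5231 characters left out ...]
, [158.0, 375.0], [158.0, 397.0], [133.0, 397.0]]
scene0 grey [285 418  17   2  30] [293.  418.6] 
scene0 brass [378 182   4   5   9] [379.4 184.1] 
scene0 brass [268 206  14   7  17] [274.6 208.2] 
scene0 brass [319 211  11   7  19] [323.2 212.9] 
scene0 brass [252 214  16  17  25] [260.2 221.4] 
scene0 brass [313 219   7  21  22] [315.6 228.5] 
scene0 brass [215 255   8   5  28] [218.6 257.4] 
scene0 green [ 176  245   83   60 1739] [212.4 277.8] [[174.60000610351562, 277.6000061035156], [200.89999389648438, 233.8000030517578], [259.29998779296875, 268.79998779296875], [233.0, 312.6000061035156]]
scene0 green [225 253  11   5  33] [229.4 255.1] 
L [ 17 121 165]
R [ 17 119 171]
g [12 27 96]
```

```bash
python3 - <<'E'
from h import *
S=load('side0');C=load('scene0')
f=lambda u,o,k:[((a+.5)/k-.5+o[0],(b+.5)/k-.5+o[1]) for a,b in u]
so=(180,120);co=(240,130)
for nm,a,b in [('R',[(475,358),(508,346),(602,484),(566,494)],[(405,408),(449,410),(412,557),(364,554)]),('L',[(271,418),(307,415),(333,570),(291,576)],[(182,380),(213,390),(105,510),(62,503)])]:
    a=np.array(f(a,so,4));b=np.array(f(b,co,5))
    for s,q,n in((S,a,'side'),(C,b,'scene')):
        for z in(.008,.018):
            P=plane(s,q,z)[:,:2]; e=[np.linalg.norm(P[i]-P[(i+1)%4]) for i in range(4)]
            d=(P[2]+P[3]-P[0]-P[1])/2
            print(nm,n,z,'ctr',P.mean(0).round(4),'edges',np.round(e,3),'dir',np.degrees(np.arctan2(d[1],d[0])).round(1))
    print('tri',[tuple(np.round(tri(S,[x],C,[y])[0],3)) for x,y in zip(a,b)])
print('foot',plane(S,[(273.8,169)],.002),plane(C,[(334.1,179.4)],.002),tri(S,[(273.8,169)],C,[(334.1,179.4)]))
print('rodtop',plane(S,f([(376,128)],so,4),.078),plane(C,f([(477,165)],co,5),.078))
g1=np.array(f([(313,121),(448,152),(442,163),(305,132)],so,4));g2=np.array(f([(435,146),(538,214),(515,225),(415,154)],co,5))
for s,q in((S,g1),(C,g2)):
    P=plane(s,q,.062)[:,:2];d=P[1]+P[2]-P[0]-P[3];print('g',P.mean(0),P.round(3).tolist(),np.linalg.norm(d)/2,np.degrees(np.arctan2(d[1],d[0])))
# jockey
fs=lambda u:f(u,(210,260),5); fc=lambda u:f(u,(160,190),5)
print('pivot side',plane(S,fs([(358,278)]),.1),'scene',plane(C,fc([(297,341)]),.1),tri(S,fs([(358,278)]),C,fc([(297,341)])))
print('posttop',plane(S,fs([(195,68)]),.137),plane(C,fc([(298,148)]),.137),tri(S,fs([(195,68)]),C,fc([(298,148)])))
print('plate',plane(S,fs([(93,205),(470,197),(497,518),(70,532)]),.01).round(3).tolist())
for nm,a,b in [('tin',(440,296),(428,340)),('spool',(186,246),(190,188)),('bottletop',(722,182),(760,328))]:
    print(nm,tri(S,f([a],so,4),C,f([b],co,5)))
g=tri(S,[(255,262)],C,[(255,262)])
E
```

```text
R side 0.008 ctr [0.6283 0.0468] edges [0.029 0.154 0.028 0.15 ] dir -70.6
R side 0.018 ctr [0.6267 0.0371] edges [0.028 0.152 0.027 0.149] dir -70.6
R scene 0.008 ctr [0.6256 0.0503] edges [0.029 0.153 0.029 0.152] dir -70.1
R scene 0.018 ctr [0.6314 0.0393] edges [0.029 0.151 0.029 0.15 ] dir -70.1
tri [(np.float64(0.589), np.float64(0.109), np.float64(0.012)), (np.float64(0.616), np.float64(0.121), np.float64(0.013)), (np.float64(0.667), np.float64(-0.021), np.float64(0.011)), (np.float64(0.64), np.float64(-0.031), np.float64(0.01))]
L side 0.008 ctr [ 0.4546 -0.0132] edges [0.026 0.147 0.028 0.149] dir -85.0
L side 0.018 ctr [ 0.4549 -0.0222] edges [0.026 0.146 0.028 0.147] dir -85.0
L scene 0.008 ctr [ 0.4604 -0.01  ] edges [0.024 0.143 0.029 0.15 ] dir -85.6
L scene 0.018 ctr [ 0.4681 -0.0203] edges [0.024 0.141 0.028 0.148] dir -85.6
tri [(np.float64(0.435), np.float64(0.072), np.float64(-0.003)), (np.float64(0.461), np.float64(0.071), np.float64(-0.0)), (np.float64(0.476), np.float64(-0.076), np.float64(0.001)), (np.float64(0.447), np.float64(-0.081), np.float64(0.0))]
foot [
[... 508 characters left out ...]
.50989243 -0.31012559  0.1       ]] scene [[ 0.51909856 -0.3115389   0.1       ]] (array([ 0.51032781, -0.30304734,  0.08882785]), np.float64(9.479914021047923e-05))
posttop [[ 0.44276637 -0.2202815   0.137     ]] [[ 0.44675992 -0.21940931  0.137     ]] (array([ 0.44260328, -0.21579836,  0.13222786]), np.float64(0.0012328283991253572))
plate [[0.385, -0.203, 0.01], [0.572, -0.211, 0.01], [0.566, -0.379, 0.01], [0.379, -0.372, 0.01]]
tin (array([0.56847938, 0.1773573 , 0.01755689]), np.float64(0.0039016894661931412))
spool (array([0.37728343, 0.17156728, 0.08266019]), np.float64(0.0014796924378817629))
bottletop (array([0.78764879, 0.20699461, 0.09275731]), np.float64(0.00047804854770274965))
```

{"name": "arm_command", "arguments": {"commands": [[[0.88,-0.92,-0.15],[0,0,0],-1],[[0.88,-0.92,-0.15],[0,0,0],-1],[[0.88,-0.92,-0.15],[0,0,0],-1],[[0.88,-0.92,-0.15],[0,0,0],-1],[[0.88,-0.92,-0.15],[0,0,0],-1]]}}

```text
t: 0.57
position: [0.3982, 0.4538, 0.1916]
ee_rot: [[0.408, -0.0, -0.913], [0.913, -0.0, 0.408], [-0.0, -1.0, 0.0]]
wrist_force: [0.9, 1.1, 0.1]
width: 0.0954
```

{"name": "arm_command", "arguments": {"commands": [[[0.88,-0.92,-0.15],[0,0,0],-1],[[0.88,-0.92,-0.15],[0,0,0],-1],[[0.88,-0.92,-0.15],[0,0,0],-1],[[0.88,-0.92,-0.15],[0,0,0],-1],[[0.88,-0.92,-0.15],[0,0,0],-1]]}}

```text
t: 0.98
position: [0.5304, 0.3156, 0.1692]
ee_rot: [[0.408, -0.0, -0.913], [0.913, -0.0, 0.408], [-0.0, -1.0, 0.0]]
wrist_force: [1.0, 0.1, -0.2]
width: 0.0949
```

{"name": "arm_command", "arguments": {"commands": [[[0,0,0],[0,0,0],0],[[0,0,0],[0,0,0],0],[[0,0,0],[0,0,0],0]]}}

```text
t: 1.23
position: [0.5293, 0.3173, 0.1693]
ee_rot: [[0.409, -0.001, -0.913], [0.913, 0.0, 0.409], [-0.0, -1.0, 0.001]]
wrist_force: [1.1, 0.7, 0.2]
width: 0.0802
```

```bash
python3 - <<'E'
from h import *
for n in ['wrist','side','scene']: snap(n,n+'1.png')
o=bot.get_obs(); print(o['t'],o['position'],o['width'],o['wrist_force'],o['ee_rot'].round(4).tolist())
S=load('side0')
print(plane(S,[(255.8,146.6)],.002), plane(S,[(219.6,173.4)],.002))
s=load('wrist1');print(s['xyz'],s['rotation'],s['K'])
E
```

```text
1.3833 [0.52873976 0.3183658  0.1698253 ] 0.06842849086988838 [-0.48436658 -0.12012033  0.15550059] [[0.4069, 0.0001, -0.9135], [0.9135, 0.0002, 0.4069], [0.0002, -1.0, 0.0]]
[[0.468567   0.45416604 0.002     ]] [[0.34435256 0.30938533 0.002     ]]
[0.45783998 0.34931327 0.33999685] [[ 4.09183786e-01  8.76873945e-01  2.52310749e-01]
 [ 9.12451980e-01 -3.93193567e-01 -1.13270486e-01]
 [-1.16974644e-04  2.76569888e-01 -9.60993800e-01]] [[325.1922621    0.         284.14573885]
 [  0.         325.1922621  213.62408814]
 [  0.           0.           1.        ]]
```

View pics/wrist1.png

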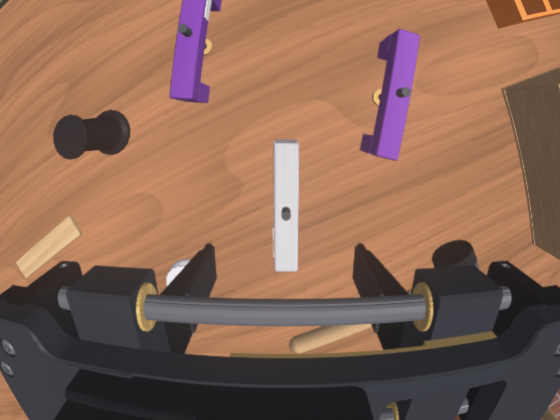

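View pics/side1.png

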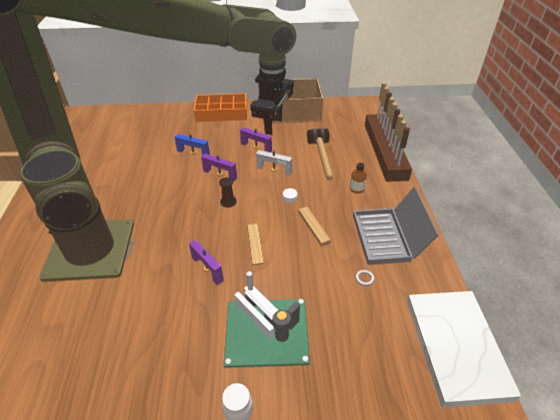

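```bash
cat >> h.py <<'E'
def fray(s,uv,z):
    K=s['K'];p=np.atleast_2d(np.array(uv,float))-[K[0,2],K[1,2]]
    r=np.linalg.norm(p,axis=1);th=r/K[0,0]
    d=np.c_[p/r[:,None]*np.sin(th)[:,None],np.cos(th)]@s['rotation'].T
    return s['xyz']+d*((z-s['xyz'][2])/d[:,2])[:,None]
E
python3 - <<'E'
from h import *
s=load('wrist1')
P=fray(s,[(274,140.5),(298.3,140.5),(297.5,271),(275,271)],.062)[:,:2];d=P[2]+P[3]-P[0]-P[1]
print(P.round(4).tolist(),P.mean(0),np.linalg.norm(d)/2,np.degrees(np.arctan2(d[1],d[0])))
print(fray(s,[(286,213)],.078))
S=load('side0'); print('case',plane(S,[(355,212),(373,262),(410,258)],.01), 'lid',plane(S,[(437,240),(402,190)],.1))
E
```

```text
[[0.4683, 0.3351], [0.4768, 0.354], [0.5877, 0.3049], [0.5789, 0.2855]] [0.52792053 0.31987805] 0.12122824917615178 -24.015304668338818
[[0.52676694 0.32007258 0.078     ]]
case [[ 0.75832618  0.08647709  0.01      ]
 [ 0.76981996 -0.10747471  0.01      ]
 [ 0.87291209 -0.10085054  0.01      ]] lid [[ 0.91801771 -0.1198458   0.1       ]
 [ 0.88131021  0.07535818  0.1       ]]
```

{"name": "arm_command", "arguments": {"commands": [[[0,0,-0.9],[0,0,0],0],[[0,0,-0.9],[0,0,0],0],[[0,0,-0.9],[0,0,0],0],[[0,0,-0.9],[0,0,0],0],[[0,0,-0.9],[0,0,0],0]]}}

```text
t: 1.8
position: [0.5288, 0.3186, 0.0339]
ee_rot: [[0.407, 0.001, -0.914], [0.914, 0.001, 0.407], [0.001, -1.0, -0.001]]
wrist_force: [0.6, -0.0, -0.4]
width: 0.0475
```

{"name": "arm_command", "arguments": {"commands": [[[0,0,-0.1],[0,0,0],0],[[0,0,0],[0,0,0],1],[[0,0,0],[0,0,0],1],[[0,0,0],[0,0,0],1],[[0,0,0],[0,0,0],1]]}}

```text
t: 2.22
position: [0.5311, 0.3183, 0.0343]
ee_rot: [[0.408, 0.004, -0.913], [0.913, 0.002, 0.408], [0.003, -1.0, -0.003]]
wrist_force: [-0.0, -0.5, 0.4]
width: 0.0263
```

{"name": "arm_command", "arguments": {"commands": [[[0,0,0],[0,0,0],1],[[0,0,0],[0,0,0],1],[[0,0,0.4],[0,0,0],1],[[0,0,0.8],[0,0,0],1]]}}

```text
t: 2.55
position: [0.5261, 0.3155, 0.0639]
ee_rot: [[0.409, -0.008, -0.913], [0.913, -0.004, 0.409], [-0.007, -1.0, 0.006]]
wrist_force: [-0.0, -0.4, -5.1]
width: 0.0219
```

{"name": "arm_command", "arguments": {"commands": [[[0,0,0.9],[0,0,0],1],[[0.1,-0.3,0.4],[0,0,0.2],1],[[0.34,-0.93,0],[0,0,0.87],1],[[0.34,-0.93,0],[0,0,0.87],1],[[0.34,-0.93,0],[0,0,0.87],1]]}}

```text
t: 2.97
position: [0.5626, 0.2236, 0.1067]
ee_rot: [[0.17, -0.001, -0.985], [0.985, -0.0, 0.17], [-0.001, -1.0, 0.001]]
wrist_force: [0.1, -0.1, -4.4]
width: 0.0221
```

{"name": "arm_command", "arguments": {"commands": [[[0.34,-0.93,0],[0,0,0.87],1],[[0.34,-0.93,0],[0,0,0.87],1],[[0.34,-0.93,0],[0,0,0.87],1],[[0.34,-0.93,0],[0,0,0.87],1],[[0.34,-0.93,0],[0,0,0.87],1]]}}

```text
t: 3.38
position: [0.6135, 0.0835, 0.106]
ee_rot: [[-0.206, -0.002, -0.979], [0.979, -0.0, -0.206], [0.0, -1.0, 0.002]]
wrist_force: [0.8, -0.1, -4.8]
width: 0.0218
```

{"name": "arm_command", "arguments": {"commands": [[[0.34,-0.9,0],[0,0,0.87],1],[[0.2,-0.6,0],[0,0,0.6],1],[[0,0,0],[0,0,0],1],[[0,0,0],[0,0,0],1]]}}

```text
t: 3.72
position: [0.6297, 0.039, 0.106]
ee_rot: [[-0.324, -0.002, -0.946], [0.946, 0.0, -0.324], [0.001, -1.0, 0.002]]
wrist_force: [-0.4, 0.6, -4.1]
width: 0.0216
```

```bash
python3 - <<'E'
from h import *
for n in ['wrist','side','scene']: snap(n,n+'2.png')
o=bot.get_obs(); print(o['t'],o['position'],o['width'],o['wrist_force'],o['ee_rot'].round(4).tolist())
r=o['ee_rot'];print(np.degrees(np.arctan2(r[1,0],r[0,0])))
s=load('side2')['color'][:,:,::-1];c=load('scene2')['color'][:,:,::-1]
cv2.imwrite('pics/c2.png',np.hstack([cv2.resize(s[120:300,230:380],(400,480),interpolation=2),cv2.resize(c[120:270,260:385],(400,480),interpolation=2)]))
E
```

```text
3.8667 [0.62955441 0.04090562 0.1062109 ] 0.022214635006999637 [ 0.40340174  0.58390537 -3.78115472] [[-0.3266, -0.0013, -0.9452], [0.9452, 0.0004, -0.3266], [0.0008, -1.0, 0.0011]]
109.06057845294816
```

View pics/c2.png

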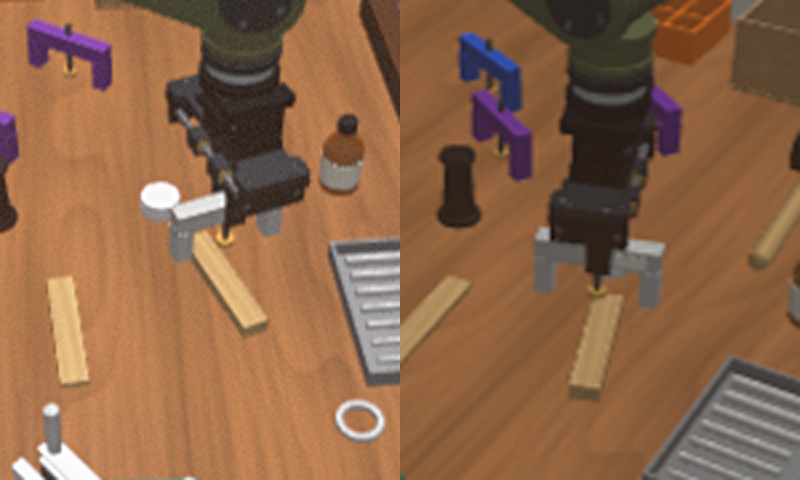

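View pics/wrist2.png

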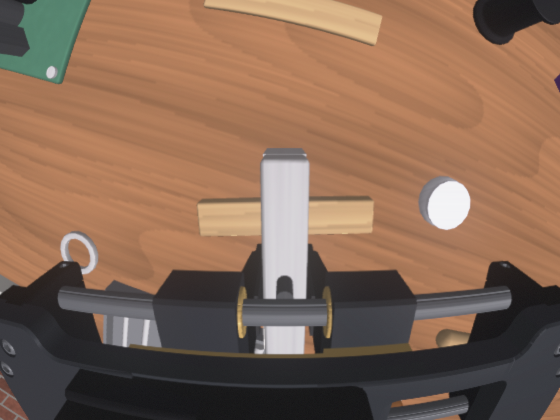

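```bash
python3 - <<'E'
from h import *
s=load('wrist2')
P=fray(s,[(199,201),(372,197.5),(373,231),(201,236)],.018)[:,:2];d=P[1]+P[2]-P[0]-P[3]
print(P.round(3).tolist(),P.mean(0),np.linalg.norm(d)/2,np.linalg.norm(P[3]-P[0]),np.degrees(np.arctan2(d[1],d[0])))
E
```

```text
[[0.639, -0.033], [0.589, 0.103], [0.616, 0.116], [0.668, -0.024]] [0.62800357 0.04053168] 0.14683790285757062 0.031149188265189462 110.33488550326126
```

{"name": "arm_command", "arguments": {"commands": [[[-0.03,0,-0.7],[0,0,0.2],1],[[0,0,-0.7],[0,0,0],1],[[0,0,-0.7],[0,0,0],1],[[0,0,-0.1],[0,0,0],1],[[0,0,0],[0,0,0],1]]}}

```text
t: 4.28
position: [0.6274, 0.0412, 0.0388]
ee_rot: [[-0.344, -0.005, -0.939], [0.939, 0.0, -0.344], [0.002, -1.0, 0.005]]
wrist_force: [-1.4, -0.0, -3.4]
width: 0.0222
```

{"name": "arm_command", "arguments": {"commands": [[[0,0,-0.08],[0,0,0],1],[[0,0,0],[0,0,0],1]]}}

```text
t: 4.45
position: [0.6303, 0.0406, 0.0398]
ee_rot: [[-0.343, 0.002, -0.939], [0.939, 0.0, -0.343], [-0.0, -1.0, -0.002]]
wrist_force: [0.7, 0.7, -2.5]
width: 0.0219
```

{"name": "arm_command", "arguments": {"commands": [[[0,0,-0.07],[0,0,0],1],[[0,0,0],[0,0,0],1]]}}

```text
t: 4.62
position: [0.6305, 0.0402, 0.0374]
ee_rot: [[-0.343, 0.003, -0.939], [0.939, 0.0, -0.343], [-0.001, -1.0, -0.003]]
wrist_force: [0.3, -0.2, -3.2]
width: 0.0218
```

{"name": "arm_command", "arguments": {"commands": [[[0,0,-0.05],[0,0,0],1],[[0,0,0],[0,0,0],1]]}}

```text
t: 4.78
position: [0.6301, 0.04, 0.0352]
ee_rot: [[-0.343, 0.002, -0.939], [0.939, -0.0, -0.343], [-0.001, -1.0, -0.002]]
wrist_force: [0.8, 0.8, -2.9]
width: 0.0217
```

{"name": "arm_command", "arguments": {"commands": [[[0,0,-0.05],[0,0,0],1],[[0,0,0],[0,0,0],1]]}}

```text
t: 4.95
position: [0.6301, 0.04, 0.034]
ee_rot: [[-0.343, 0.001, -0.939], [0.939, -0.0, -0.343], [-0.001, -1.0, -0.001]]
wrist_force: [-0.1, 0.4, 1.4]
width: 0.0215
```

{"name": "arm_command", "arguments": {"commands": [[[0,0,-0.05],[0,0,0],1],[[0,0,0],[0,0,0],1]]}}

```text
t: 5.12
position: [0.6301, 0.0399, 0.0339]
ee_rot: [[-0.343, 0.001, -0.939], [0.939, -0.0, -0.343], [-0.0, -1.0, -0.001]]
wrist_force: [-5.0, 0.3, 8.7]
width: 0.0217
```

{"name": "arm_command", "arguments": {"commands": [[[0,0,0.04],[0,0,0],0.5],[[0,0,0],[0,0,0],0.2],[[0,0,0],[0,0,0],0],[[0,0,0],[0,0,0],0],[[0,0,0],[0,0,0],0]]}}

```text
t: 5.53
position: [0.6293, 0.04, 0.0326]
ee_rot: [[-0.343, -0.0, -0.939], [0.939, -0.0, -0.343], [0.0, -1.0, 0.0]]
wrist_force: [0.2, -0.3, 0.1]
width: 0.0445
```

{"name": "arm_command", "arguments": {"commands": [[[0,0,0.2],[0,0,0],0],[[0,0,0.7],[0,0,0],0],[[0,0,0.9],[0,0,0],0],[[0,0,0.9],[0,0,0],0],[[0,0,0.9],[0,0,0],0]]}}

```text
t: 5.95
position: [0.6292, 0.0401, 0.1421]
ee_rot: [[-0.343, -0.0, -0.939], [0.939, -0.0, -0.343], [0.0, -1.0, 0.0]]
wrist_force: [0.5, -0.3, 1.0]
width: 0.0479
```

{"name": "arm_command", "arguments": {"commands": [[[0,0,0.9],[0,0,0],0],[[-0.3,-0.9,0.5],[0,0,0.8],0],[[-0.3,-0.9,0],[0,0,0.9],0],[[-0.5,-0.9,0],[0,0,0.9],0],[[-0.5,-0.9,0],[0,0,0.9],0]]}}

```text
t: 6.37
position: [0.5812, -0.0688, 0.184]
ee_rot: [[-0.613, 0.001, -0.79], [0.79, -0.0, -0.613], [-0.001, -1.0, -0.001]]
wrist_force: [0.8, 0.2, -0.1]
width: 0.0475
```

```bash
python3 - <<'E'
from h import *
for n in ['wrist','side','scene']: snap(n,n+'3.png')
o=bot.get_obs(); print(o['t'],o['position'],o['width'],o['wrist_force'])
r=o['ee_rot'];print(np.degrees(np.arctan2(r[1,0],r[0,0])))
s=load('side3')['color'][:,:,::-1];c=load('scene3')['color'][:,:,::-1]
cv2.imwrite('pics/c3.png',np.hstack([cv2.resize(s[160:300,250:380],(400,430),interpolation=2),cv2.resize(c[140:260,270:385],(400,430),interpolation=2)]))
E
```

```text
6.5167 [ 0.58087918 -0.06928479  0.18334257] 0.04738539439296374 [ 0.40562417  0.94098989 -0.60315771]
127.33212362329029
```

View pics/c3.png

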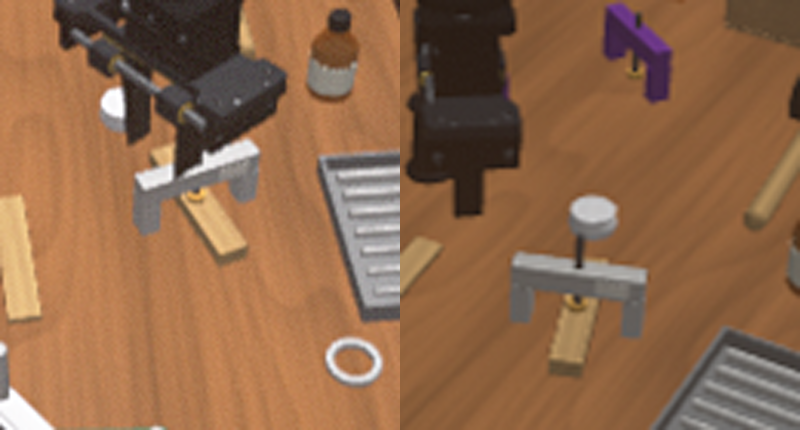

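View pics/wrist3.png

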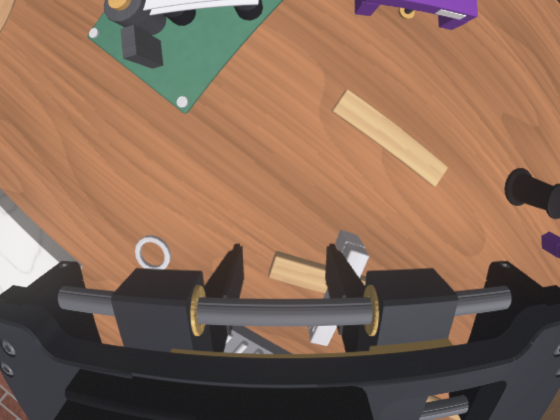

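{"name": "arm_command", "arguments": {"commands": [[[-0.45,-0.5,0],[0,0,0.96],-0.3],[[-0.45,-0.5,0],[0,0,0.96],-0.3],[[-0.45,-0.5,0],[0,0,0.96],-0.3],[[-0.45,-0.5,0],[0,0,0.96],-0.3],[[-0.45,-0.5,0],[0,0,0.96],-0.3]]}}

```text
t: 6.93
position: [0.521, -0.1217, 0.1825]
ee_rot: [[-0.858, -0.008, -0.513], [0.513, -0.03, -0.858], [-0.008, -1.0, 0.03]]
wrist_force: [0.8, 0.6, 0.5]
width: 0.0616
```

{"name": "arm_command", "arguments": {"commands": [[[-0.45,-0.5,0],[0,0,0.96],-0.3],[[-0.45,-0.5,0],[0,0,0.96],-0.3],[[-0.45,-0.5,0],[0,0,0.96],-0.3],[[-0.45,-0.5,0],[0,0,0.96],-0.3],[[-0.45,-0.5,0],[0,0,0.96],-0.3]]}}

```text
t: 7.35
position: [0.4846, -0.0631, 0.1659]
ee_rot: [[-0.954, 0.003, -0.301], [0.295, -0.188, -0.937], [-0.059, -0.982, 0.179]]
wrist_force: [0.0, 0.4, -0.2]
width: 0.062
```

```bash
python3 - <<'E'
from h import *
for n in ['wrist','side','scene']: snap(n,n+'4.png')
o=bot.get_obs(); print(o['t'],o['position'],o['width'],o['wrist_force'],o['qpos'])
r=o['ee_rot'];print(np.degrees(np.arctan2(r[1,0],r[0,0])))
s=load('side4')['color'][:,:,::-1];c=load('scene4')['color'][:,:,::-1]
cv2.imwrite('pics/c4.png',np.hstack([cv2.resize(s[210:330,210:330],(400,400),interpolation=2),cv2.resize(c[180:300,160:280],(400,400),interpolation=2)]))
E
```

```text
7.5 [ 0.48392394 -0.06281061  0.16521131] 0.06182896801444701 [0.58907031 0.32639583 0.87417109] [-0.12814187 -0.21326155  2.06913313 -0.19519983  1.26582374 -2.90681052]
162.76243254367608
```

View pics/c4.png

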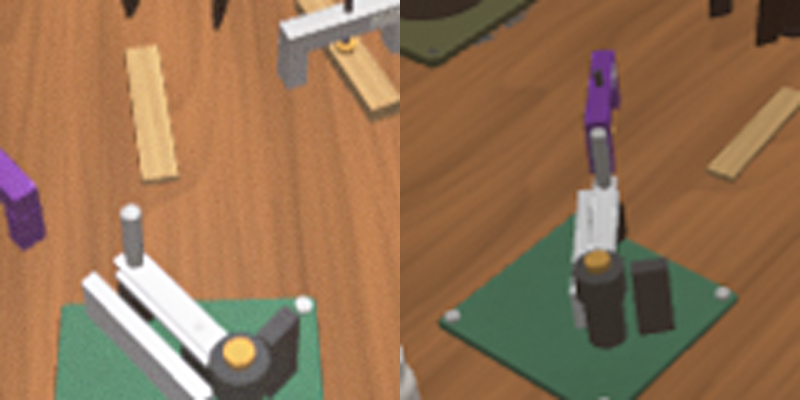

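View pics/wrist4.png

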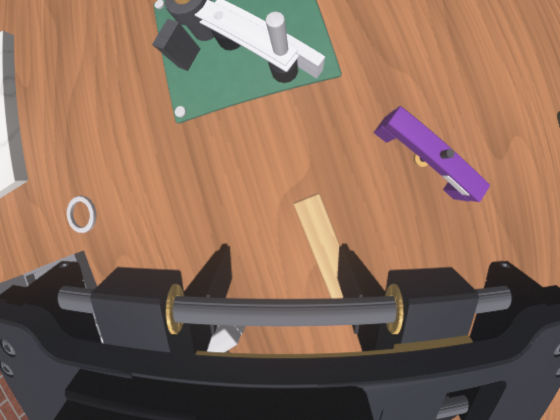

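{"name": "arm_command", "arguments": {"commands": [[[0,0,0.3],[0,0,-1],-0.3],[[0,0,0.3],[0,0,-1],-0.3],[[0,0,0],[0,0,-1],-0.3],[[0,0,0],[0,0,-1],-0.3],[[0,0,0],[0,0,-1],-0.3]]}}

```text
t: 7.92
position: [0.4854, -0.0649, 0.1846]
ee_rot: [[-0.734, -0.077, -0.675], [0.677, -0.17, -0.716], [-0.059, -0.982, 0.177]]
wrist_force: [0.4, -0.8, -0.1]
width: 0.0618
```

{"name": "arm_command", "arguments": {"commands": [[[0,0,0],[0.98,-0.44,0],-0.3],[[0,0,0],[0.98,-0.44,0],-0.3],[[0,0,0],[0,0,-1],-0.3],[[0,0,0],[0,0,-1],-0.3],[[0,0,0],[0,0,-1],-0.3]]}}

```text
t: 8.33
position: [0.4851, -0.0656, 0.1844]
ee_rot: [[-0.529, -0.0, -0.848], [0.848, 0.001, -0.529], [0.001, -1.0, 0.0]]
wrist_force: [-0.3, 0.1, -0.6]
width: 0.0617
```

{"name": "arm_command", "arguments": {"commands": [[[0,0,0],[0,0,-1],-0.3],[[0,0,0],[0,0,-1],-0.3],[[0,0,0],[0,0,-1],-0.3],[[0,0,0],[0,0,-1],-0.3],[[0,0,0],[0,0,-1],-0.3]]}}

```text
t: 8.75
position: [0.4852, -0.0651, 0.1843]
ee_rot: [[-0.122, -0.0, -0.993], [0.993, 0.001, -0.122], [0.001, -1.0, 0.0]]
wrist_force: [-0.2, -0.0, -0.7]
width: 0.0615
```

{"name": "arm_command", "arguments": {"commands": [[[0,0,0],[0,0,-1],-0.3],[[0,0,0],[0,0,-1],-0.3],[[0,0,0],[0,0,-1],-0.3],[[0,0,0],[0,0,-1],-0.3],[[0,0,0],[0,0,-1],-0.3]]}}

```text
t: 9.17
position: [0.4852, -0.0651, 0.1843]
ee_rot: [[0.309, 0.0, -0.951], [0.951, 0.002, 0.309], [0.002, -1.0, 0.0]]
wrist_force: [-0.3, 0.0, 0.0]
width: 0.0618
```

{"name": "arm_command", "arguments": {"commands": [[[0,0,0],[0,0,-1],-0.3],[[0,0,0],[0,0,-1],-0.3],[[0,0,0],[0,0,-1],-0.3],[[0,0,0],[0,0,-1],-0.3],[[0,0,0],[0,0,-1],-0.3]]}}

```text
t: 9.58
position: [0.4852, -0.0651, 0.1843]
ee_rot: [[0.682, 0.001, -0.732], [0.732, 0.002, 0.682], [0.002, -1.0, 0.001]]
wrist_force: [-1.2, 0.9, 0.4]
width: 0.0617
```

{"name": "arm_command", "arguments": {"commands": [[[0,0,0],[0,0,-1],-0.3],[[0,0,0],[0,0,-1],-0.3],[[0,0,0],[0,0,-1],-0.3],[[0,0,0],[0,0,-1],-0.3],[[0,0,0],[0,0,-1],-0.3]]}}

```text
t: 10.0
position: [0.4852, -0.0652, 0.1843]
ee_rot: [[0.927, 0.002, -0.375], [0.375, 0.002, 0.927], [0.002, -1.0, 0.001]]
wrist_force: [0.1, -0.4, 0.0]
width: 0.0618
```

{"name": "arm_command", "arguments": {"commands": [[[-0.27,-1,0],[0,0,-0.2],-0.3],[[-0.27,-1,0],[0,0,-0.2],-0.3],[[-0.27,-1,0],[0,0,-0.2],-0.3],[[-0.27,-1,0],[0,0,-0.2],-0.3],[[-0.27,-1,0],[0,0,-0.2],-0.3]]}}

```text
t: 10.42
position: [0.4439, -0.2167, 0.1845]
ee_rot: [[0.955, 0.002, -0.296], [0.296, 0.001, 0.955], [0.003, -1.0, 0.001]]
wrist_force: [0.1, 0.4, 0.2]
width: 0.0618
```

{"name": "arm_command", "arguments": {"commands": [[[0,-0.15,0],[0,0,0],-0.3],[[0,0,0],[0,0,0],-0.3]]}}

```text
t: 10.58
position: [0.4439, -0.2212, 0.1842]
ee_rot: [[0.956, 0.002, -0.294], [0.294, 0.002, 0.956], [0.002, -1.0, 0.001]]
wrist_force: [-0.9, 0.7, -0.3]
width: 0.0619
```

```bash
python3 - <<'E'
from h import *
for n in ['wrist','side','scene']: snap(n,n+'5.png')
o=bot.get_obs(); print(o['t'],o['position'],o['width'],o['wrist_force'],o['qpos'])
r=o['ee_rot'];print(np.degrees(np.arctan2(r[1,0],r[0,0])))
s=load('side5')['color'][:,:,::-1];c=load('scene5')['color'][:,:,::-1]
cv2.imwrite('pics/c5.png',np.hstack([cv2.resize(s[180:330,210:360],(400,400),interpolation=2),cv2.resize(c[150:300,160:310],(400,400),interpolation=2)]))
E
```

```text
10.7333 [ 0.44409782 -0.21861543  0.18367958] 0.061681937329545654 [ 1.24469871 -0.35764863 -0.66423068] [-0.56740593 -0.20547164  2.02194198  0.00254322  1.32538045 -0.87129174]
17.375864986283354
```

View pics/c5.png

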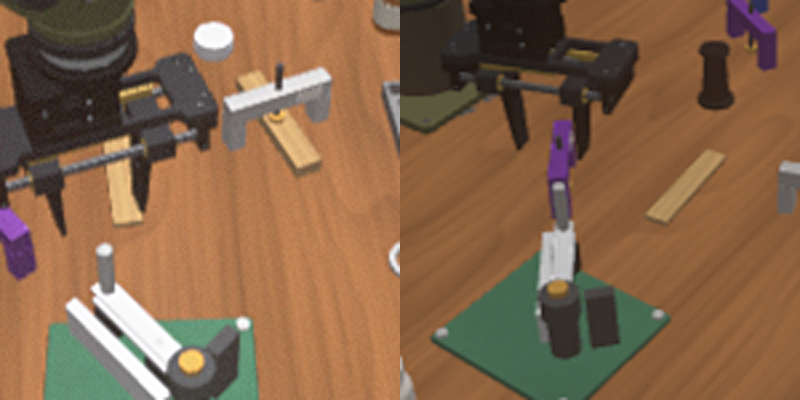

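View pics/wrist5.png

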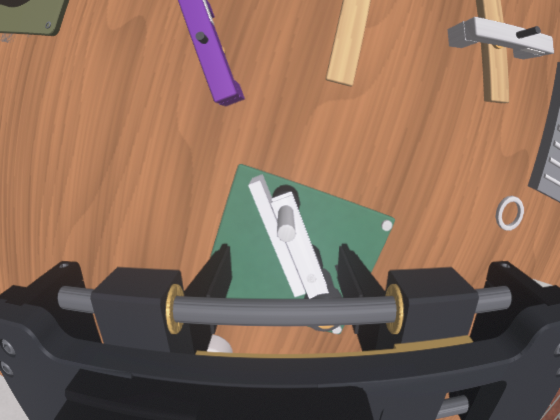

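```bash
python3 - <<'E'
from h import *
s=load('wrist5'); print(fray(s,[(286.5,235),(287,240),(286,209)],.137))
cv2.imwrite('pics/w5.png',cv2.resize(s['color'][160:340,200:380,::-1],(720,720)[:2] and (600,600),interpolation=2))
S=load('side5');print(plane(S,[(210+105*150/400,180+250*150/400)],.137))
E
```

```text
[[ 0.44563791 -0.22101462  0.137     ]
 [ 0.44710779 -0.22454511  0.137     ]
 [ 0.43962981 -0.20280633  0.137     ]]
[[ 0.4444786  -0.22194652  0.137     ]]
```

View pics/w5.png

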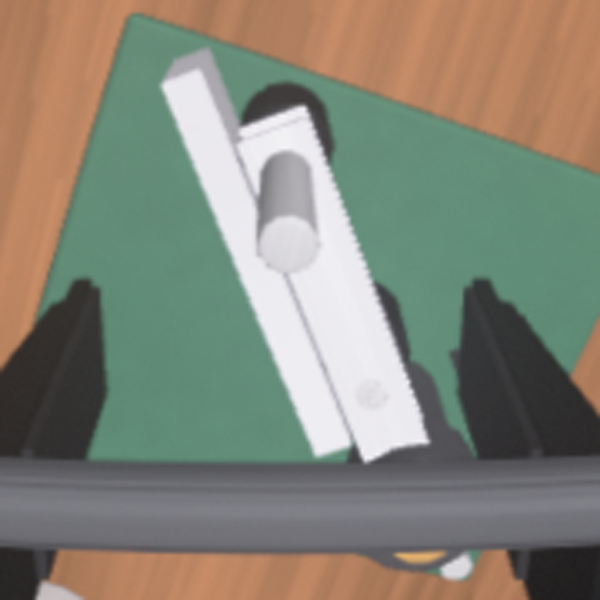

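{"name": "arm_command", "arguments": {"commands": [[[0,0,-0.72],[0,0,0],-0.3],[[0,0,-0.72],[0,0,0],-0.3],[[0,0,-0.72],[0,0,0],-0.3],[[0,0,-0.72],[0,0,0],-0.3],[[0,0,0],[0,0,0],1]]}}

```text
t: 11.15
position: [0.4411, -0.216, 0.0925]
ee_rot: [[0.954, -0.006, -0.3], [0.3, 0.007, 0.954], [-0.004, -1.0, 0.008]]
wrist_force: [-1.8, -0.0, -0.8]
width: 0.0588
```

{"name": "arm_command", "arguments": {"commands": [[[0,0,0],[0,0,0],1],[[0,0,0],[0,0,0],1],[[0,0,0],[0,0,0],1],[[0,0,0],[0,0,0],1],[[0,0,0],[0,0,0],1]]}}

```text
t: 11.57
position: [0.4444, -0.2194, 0.0986]
ee_rot: [[0.954, 0.003, -0.299], [0.299, 0.0, 0.954], [0.003, -1.0, -0.0]]
wrist_force: [0.5, -0.5, 0.2]
width: 0.0273
```

{"name": "arm_command", "arguments": {"commands": [[[0,0,0],[0,0,0],1],[[0,0,0],[0,0,0],1],[[0,0,0],[0,0,0],1]]}}

```text
t: 11.82
position: [0.4445, -0.2191, 0.0977]
ee_rot: [[0.955, 0.003, -0.298], [0.298, 0.002, 0.955], [0.004, -1.0, 0.001]]
wrist_force: [4.5, 1.4, -0.3]
width: 0.0133
```

```bash
python3 - <<'E'
from h import *
snap('wrist','wrist6.png')
p0=bot.get_obs()['position'][:2];print(p0,bot.get_obs()['t'])
pv=(np.array(plane(load('side0'),[(281.2,315.3)],.1)[0][:2])+plane(load('scene0'),[(218.7,257.4)],.1)[0][:2])/2
print('pv',pv)
for post in (p0,np.array([.445,-.2203])):
    r=post-pv;print(np.linalg.norm(r),np.degrees(np.arctan2(r[1],r[0])))
E
```

```text
[ 0.44452111 -0.21910257] 11.8667
pv [ 0.51365813 -0.31058162]
0.11466622921394144 127.08084924345945
0.11342270310754232 127.2525672118643
```

View pics/wrist6.png

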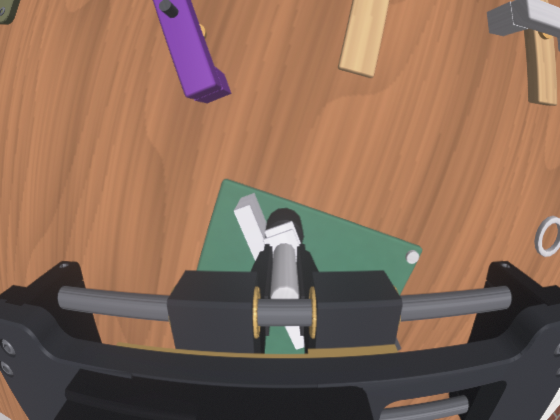

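```bash
python3 - <<'E'
import numpy as np
a=np.radians(127.5)-np.linspace(0,1.06,11)
P=np.array([.5117,-.3066])+.11*np.c_[np.cos(a),np.sin(a)]
print(P[-1],(np.diff(P,axis=0)/.03).round(2).tolist())
E
```

```text
[ 0.55509276 -0.20552049] [[0.32, 0.22], [0.34, 0.18], [0.36, 0.15], [0.37, 0.11], [0.38, 0.07], [0.39, 0.03], [0.39, -0.01], [0.38, -0.05], [0.38, -0.09], [0.36, -0.13]]
```

{"name": "arm_command", "arguments": {"commands": [[[0.32,0.22,0],[0,0,-0.7],1],[[0.34,0.18,0],[0,0,-0.8],1],[[0.36,0.15,0],[0,0,-0.8],1],[[0.37,0.11,0],[0,0,-0.8],1],[[0.38,0.07,0],[0,0,-0.8],1]]}}

```text
t: 12.28
position: [0.4953, -0.196, 0.0976]
ee_rot: [[0.999, -0.004, 0.041], [-0.041, 0.004, 0.999], [-0.004, -1.0, 0.004]]
wrist_force: [-6.6, 5.3, 8.4]
width: 0.0132
```

{"name": "arm_command", "arguments": {"commands": [[[0.39,0.03,0],[0,0,-0.8],1],[[0.39,-0.01,0],[0,0,-0.8],1],[[0.38,-0.05,0],[0,0,-0.8],1]]}}

```text
t: 12.53
position: [0.5305, -0.1955, 0.0976]
ee_rot: [[0.969, -0.003, 0.248], [-0.248, 0.007, 0.969], [-0.005, -1.0, 0.006]]
wrist_force: [-6.1, 10.0, 9.0]
width: 0.0137
```

{"name": "arm_command", "arguments": {"commands": [[[0.38,-0.09,0],[0,0,-0.8],1],[[0,0,0],[0,0,0],1]]}}

```text
t: 12.7
position: [0.5432, -0.198, 0.0976]
ee_rot: [[0.949, -0.001, 0.314], [-0.314, 0.008, 0.949], [-0.004, -1.0, 0.007]]
wrist_force: [-4.2, 11.8, 10.4]
width: 0.0133
```

{"name": "arm_command", "arguments": {"commands": [[[0.3,-0.03,0.03],[0,0,-0.3],1],[[0,0,0],[0,0,0],1]]}}

```text
t: 12.87
position: [0.5505, -0.1998, 0.0977]
ee_rot: [[0.942, -0.004, 0.336], [-0.336, 0.005, 0.942], [-0.006, -1.0, 0.003]]
wrist_force: [-6.0, 6.3, 5.1]
width: 0.0135
```

{"name": "arm_command", "arguments": {"commands": [[[0.2,-0.03,0.03],[0,0,0],1],[[0,0,0],[0,0,0],1]]}}

```text
t: 13.03
position: [0.5514, -0.1999, 0.0975]
ee_rot: [[0.942, -0.017, 0.335], [-0.335, 0.008, 0.942], [-0.019, -1.0, 0.002]]
wrist_force: [-23.0, 9.0, 13.4]
width: 0.0135
```

{"name": "arm_command", "arguments": {"commands": [[[0,0,0],[0,0,0],1],[[0,0,0],[0,0,0],1],[[0,0,0],[0,0,0],1],[[0,0,0],[0,0,0],1]]}}

```text
t: 13.37
position: [0.5513, -0.1999, 0.0975]
ee_rot: [[0.942, -0.016, 0.336], [-0.336, 0.008, 0.942], [-0.017, -1.0, 0.002]]
wrist_force: [-20.7, 8.5, 12.3]
width: 0.014
```

```bash
python3 - <<'E'
from h import *
for n in ['side','scene']: snap(n,n+'7.png')
o=bot.get_obs(); print(o['t'],o['position'],o['width'],o['wrist_force'])
s=load('side7')['color'][:,:,::-1];c=load('scene7')['color'][:,:,::-1]
cv2.imwrite('pics/c7.png',np.hstack([cv2.resize(s[150:350,200:400],(400,400),interpolation=2),cv2.resize(c[140:320,160:340],(400,400),interpolation=2)]))
# strip corners / gauge check: difference from side3
E
```

```text
13.4667 [ 0.55129973 -0.19992709  0.09750412] 0.013844873202891435 [-21.16278868   8.64659859  11.03315813]
```

View pics/c7.png

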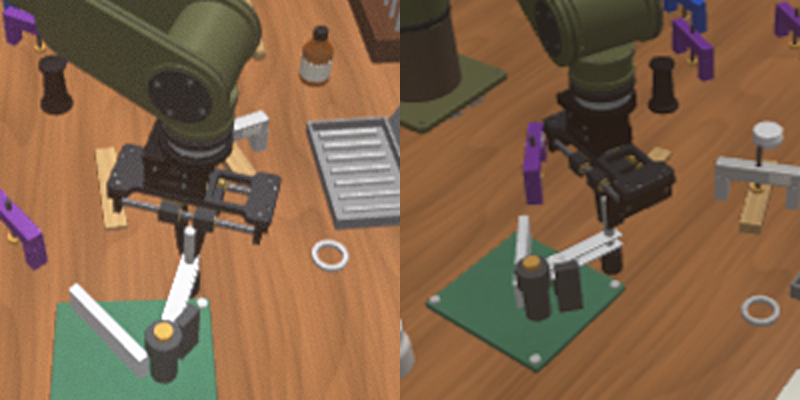

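View pics/side7.png

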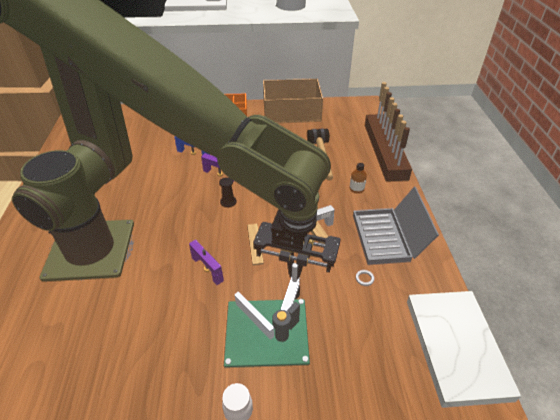

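```bash
python3 - <<'E'
from h import *
print(bot.sign_off())
E
```

```text
the job is handed in; nothing more can be done
None
```

The gauge is standing released across the thicker strip, and the jockey arm is pinched by its post and held at its stop. I handed the job in like that at about 13.5 s; the hand-in gives no verdict.

**Gauge:** The grey steel gauge went over the right-hand strip. I took that one as the thick strip because it triangulated about 12 mm higher than the other and its end face showed. At placing, the tool was about 2 mm from the strip's measured middle. Contact with the bench showed as the wrist force going from -3 to +9 N. The pictures after release show it upright across the strip, with its foot on the strip and its rod raised. The last scene view still shows it standing. I never measured the foot's reading in millimetres; it rests on those pictures and the landing force.

**Jockey arm:** My first turn on the way to the post ran into the last joint's range, which left the tool about 10° off upright and off its path. I levelled it and turned the other way. The post was then pinched at about 14 mm opening and swung about 1.01 rad, worked out from the tool position and my pivot estimate. The tool then stopped advancing, the force rose from about 10 to 28 N, and it stayed at about 25 N until I handed in. There is no direct reading of that joint.

**Measurements that disagreed:** The scene camera placed things about 4 mm further in x than the side camera, and up to 9 mm for the pivot. I averaged the two, or used the wrist view where I had one.

**Other things on the bench:** I saw nothing else moved in the pictures, but in the last side view the arm covers part of the thin strip and the gauge.

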